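Box the bracket that matches the sample

ROBOT

A 6-joint arm with a two-finger parallel gripper is mounted at the origin on the work surface. World frame = base frame: x ahead of the robot, y to its left, z up, the work surface at z = 0. Lengths are in m, angles in rad, forces in N, time in s.
With the tool pointing down it reaches from about 0.35 to 0.725 m from the base axis. Payload 6 kg.
Tool frame: the origin (TCP) lies at the very end of the fingers, on their centre line; the grasp point (between the pads) lies 19 mm behind it; x points along the fingers, y is the direction in which the jaws open and shut, and the axes are right-handed (so a half turn about x gives the same grasp; the last joint's range is limited). The gripper opens to 85 mm and grips with 20 to 120 N. Pads are 22 mm wide; open, the fingers measure 114 mm over their backs; the gripper's body (76 mm by 85 mm) begins 54 mm behind the grasp point. The pads swing forward as they close: fully open they stand 13 mm farther back than shut.
Start: joints at [1.55, 0.04, 0.085, 0, -1.615, -0.334], TCP at [0.208, 0.563, 0.231] pointing down, gripper open.
Joint ranges: [-2.56, 2.56], [-1.29, 2.01], [-1.08, 1.49], [-3.29, 1.98], [-2.81, -0.18], [-2.99, 2.99]. Speed limits (rad/s): [2.57, 2.57, 3.01, 3.14, 3.14, 3.14].

INTERFACE

Orientations are given as a unit quaternion [x, y, z, w].
In Python, from cell import env, eyes, job, models gives the robot as it stands.
- The arm moves only by the shell command python3 -m crank 'ROWS' [OPENING] [FORCE]. ROWS is JSON, a list that holds one entry, the list of rows, each a list of 6 numbers: the shift along the tool's x, y, z in cm, then the turn, a rotation vector about the tool's x, y, z in rad. In form: [[[dx, dy, dz, rx, ry, rz], ...]]. A call has 1 to 20 rows; each row is the pose to reach, as a shift and turn from the pose commanded when the call began, along the tool's axes at that moment; what a row does not reach only later rows make up. A row lasts 1/10 s, in which the tool goes at most 50 mm and 8.59 degrees, less where a joint would pass 70% of its speed; a pose out of reach is approached as far as the arm can. A call with a gripper value outside its range is refused whole. OPENING is the closure, from -1 (fully open) to 1 (shut), set as the call begins (- or left out, the last holds). The fingers move at their own pace and stop on an object; FORCE is the grip in N (left out, the last holds). Time passes only in rows, so rows that repeat a pose let the fingers close. It gives the time, the measured TCP pose, the force and the opening at its end, in the units of the state.
- env.sense(): the state, without advancing time (a new reading comes with each control period).
- eyes.read_camera(name): name is "scene" or "top" or "wrist"; returns (picture, depth): 420x560x3 uint8, blue, green, red; 420x560 float32, m along the optical axis (not along the pixel's ray), 0 where there is no reading.
- eyes.camera_model(name): a dict with "vfov" (degrees; the focal length in pixels is half the picture's height over the tangent of half this angle, whatever the lens; pixels are square), "cx", "cy" (the principal point, pixels), "rvec" (rotation vector, rad) and "tvec" (3), from world to camera coordinates, as OpenCV has them. Camera axes: x right, y down, z forward; pixel columns grow to the right and rows downward; lengths in m; the calibration is good to about 2 mm. A picture is of the moment at which its call begins: read the wrist's pose just before it. camera_model takes no time and is no camera call; for the wrist camera it gives the pose at the moment of the call.
- job.sign_off(): hands the job in, once; it reports no verdict.
Trained networks look in the newest picture that a camera, given by its name, has taken for a name from the list of things; names that differ only in an ending like _2 or _b are one class to them, and where a whole thing is asked for, a point or a joint stands for the part that bears it (a point fixed in the world has none). Each returns a list of dicts, best first, with "conf" (0 to 1); they miss things now and then, are a little off and sometimes report something else, mostly with a low value. They report only what shows in the picture. A call takes as long as a camera call. They do not tell look-alikes from the thing itself.
- models.search_frame(camera, label): "box" ([left, top, right, bottom] as shares, 0 to 1, of the picture: columns of its width, rows of its height, round what is visible of it).
- models.landmark_of(camera, label): "point" ([column, row] as shares, 0 to 1, of the picture: columns of its width, rows of its height: a listed point, or the origin of a listed thing).
The state is a dict: "time_s": time; "q": joint angles; "qvel": joint speeds; "tau": joint torques, N m; "eef_pos": TCP position; "tcp_rot": TCP orientation; "ft_force": force on the tool from outside, world axes, zero at the start; "ft_torque": the same for the moment, N m; "finger_gap": finger opening in m.
Only numpy, scipy, OpenCV 4.12 (cv2) and the standard library are available. Lean on these libraries where they do the work, as an engineer would, in place of code of your own. Each camera call takes 0.05 s, during which the arm holds its last target.

TASK

Look at the sample on the cork mat beside the bins and take the bracket of the same shape out of the bins. Lay it flat on its face on the floor of the grey parts box, then put the lid on the box and press it down until it snaps fully home all round. Leave the samples, the other brackets and everything else on the bench where they are.

Things in the scene. Friction and masses are not known exactly. Their poses are not given: they have to be found in the camera images.
- bins: Fixed row of four low grey open bins, 72 x 284 x 20 mm outside (x, y, z), walls 4 mm, inner floor 5 mm above the bench, compartments side by side along its y. Origin: centre of its underside. One bracket stands in each bin; which stands where varies.
- tee: Loose plain aluminium bracket, 12 mm thick (its x), 56 mm wide (y), 66 mm high (z), 40 to 110 g, standing on its foot in a bin. Shape, seen along x: upside-down T: one 16 mm wide stem in the middle of the foot; the foot is 56 mm wide and 14 mm high. Origin: centre of the foot's underside. A good place to grip it across its thickness is on a stem: x = 0, y = 0, z = 50 mm in its frame.
- tee_mid (a point): The middle of the outline of that tee bracket: x = 0, y = 0, z = 33 mm in its frame.
- ell: Loose plain aluminium bracket, 12 mm thick (its x), 56 mm wide (y), 66 mm high (z), 40 to 110 g, standing on its foot in a bin. Shape, seen along x: L: one 16 mm wide stem at the +y end of the foot (y from 12 to 28 mm); the foot is 56 mm wide and 14 mm high. Origin: centre of the foot's underside. A good place to grip it across its thickness is on a stem: x = 0, y = 20 mm, z = 50 mm in its frame.
- ell_mid (a point): The middle of the outline of that ell bracket: x = 0, y = 0, z = 33 mm in its frame.
- fork: Loose plain aluminium bracket, 12 mm thick (its x), 56 mm wide (y), 66 mm high (z), 40 to 110 g, standing on its foot in a bin. Shape, seen along x: U: two 16 mm wide stems, at both ends of the foot (y from 12 to 28 and -28 to -12 mm); the foot is 56 mm wide and 14 mm high. Origin: centre of the foot's underside. A good place to grip it across its thickness is on a stem: x = 0, y = 20 mm, z = 50 mm in its frame.
- fork_mid (a point): The middle of the outline of that fork bracket: x = 0, y = 0, z = 33 mm in its frame.
- cee: Loose plain aluminium bracket, 12 mm thick (its x), 56 mm wide (y), 66 mm high (z), 40 to 110 g, standing on its foot in a bin. Shape, seen along x: square C: a 16 mm wide stem at the +y end of the foot (y from 12 to 28 mm) and a 14 mm high arm along the top, as long as the foot; the foot is 56 mm wide and 14 mm high. Origin: centre of the foot's underside. A good place to grip it across its thickness is on a stem: x = 0, y = 20 mm, z = 50 mm in its frame.
- cee_mid (a point): The middle of the outline of that cee bracket: x = 0, y = 0, z = 33 mm in its frame.
- mat: Fixed brown cork mat, 100 x 100 x 4 mm, between the robot and the bins. Origin: centre of its underside. The one sample that counts lies on it.
- board: Fixed white board, 100 x 330 x 4 mm, beyond the parts box. Origin: centre of its underside. The three samples that are not wanted now lie on it.
- sample_tee: Aluminium sample piece with exactly the outline and thickness of the tee bracket, lying flat, on the mat or on the board. Origin: the middle of its outline, on its underside; from there its x runs as the bracket's upward direction and its y as the bracket's y.
- sample_ell: Aluminium sample piece with exactly the outline and thickness of the ell bracket, lying flat, on the mat or on the board. Origin: the middle of its outline, on its underside; from there its x runs as the bracket's upward direction and its y as the bracket's y.
- sample_fork: Aluminium sample piece with exactly the outline and thickness of the fork bracket, lying flat, on the mat or on the board. Origin: the middle of its outline, on its underside; from there its x runs as the bracket's upward direction and its y as the bracket's y.
- sample_cee: Aluminium sample piece with exactly the outline and thickness of the cee bracket, lying flat, on the mat or on the board. Origin: the middle of its outline, on its underside; from there its x runs as the bracket's upward direction and its y as the bracket's y.
- tub: Fixed grey open parts box 138 x 88 x 50 mm (x, y, z), inside 130 x 80, 45 deep; walls 4, floor 5 mm. Origin: centre of its underside. In the middle of each short wall a spring clip's round nose (radius 5 mm, 39 mm above the bench) sticks 4 mm into the mouth; pushed at about 3 N or more, it snaps over the lid's lip. Contents must lie under 24 mm above the inner floor or the lid will not go home.
- lid: Loose grey lid, 110-210 g: plate 138 x 88 x 4 mm, top 25 mm above the origin; below it a plug 127 x 77 x 21 mm, 1.5 mm clear each side in the box. Origin: centre of the plug's underside, x along the long side; both ways round fit. Set on the box it stops on the clips about 14 mm too high, and does not sink by its weight; a push of 5 to 12 N snaps it home, plate on rim, origin 29 mm above the box's.
- lid_handle (a point): Where to grip the lid's wooden bar handle: the bar is 70 mm along the lid's x, 16 mm wide (y) and 30 mm high, standing on the plate; this point is 47 mm above the lid's origin, 8 mm below the bar's top.
- screwdriver: Bystander: screwdriver lying left of the bins, along its x. Origin: underside, midway.
- brush: Bystander: hand brush lying beyond the bins, along its x. Origin: underside, midway.
- spanner: Bystander: 150 mm spanner lying between robot and parts box, along its x. Origin: underside, midway.
- offcut: Bystander: wood offcut 90 x 30 x 18 mm lying near the robot. Origin: centre of its underside.
- glue: Bystander: closed white bottle, 56 mm across, 140 mm high, standing. Origin: centre of its underside.
Things that resemble listed ones, but are neither listed nor needed, are in the scene too. What is shaped like the fork but yellow is not meant.

How it is judged:
By the outcome, as a careful person would: the job done as asked, in the order asked, and still so for the second after the job is handed in, with the robot touching nothing.
It also fails if it takes over 61 s, if anything falls off the work surface, if the arm or the gripper's body presses on something with over 40 N, if the wrist force passes 120 N, or if a joint passes its speed limit or range.

## Working session

There is one attempt and no reset: what is moved stays moved. The work goes in short steps, Python scripts to look and compute and a shell command to move; the robot and the scene stay as the last step left them, time stands still between calls to the robot, and variables do not carry over. Pictures are saved under pics/ and viewed, and the job is handed in when it is done.

```bash
ls; mkdir -p pics; python3 - <<'E'
from cell import env, eyes, job, models
import cv2
print(env.sense())
for n in("scene","top","wrist"):
    p,d=eyes.read_camera(n); cv2.imwrite(f"pics/{n}0.png",p); print(n,eyes.camera_model(n))
E
```

```text
pics
{'time_s': 0.0, 'q': array([ 1.54971710e+00,  4.08104466e-02,  8.37584215e-02, -4.77420341e-04,
       -1.61550506e+00, -3.33724025e-01]), 'qvel': array([-0.00071819,  0.00242397,  0.00090483, -0.00043977, -0.00074766,
        0.00098025]), 'tau': array([ 4.11126130e-04, -3.68209791e+01,  3.47410011e+01,  6.93182319e+00,
       -5.43106944e-03,  1.11155219e-05]), 'eef_pos': array([0.20823357, 0.56233636, 0.23024812]), 'tcp_rot': array([-0.69594049,  0.12541881,  0.69607981,  0.12413644]), 'ft_force': array([0.63267597, 0.37975039, 0.13566713]), 'ft_torque': array([ 0.024533  , -0.02093679,  0.00393104]), 'finger_gap': 0.085625885158532}
scene {'vfov': 50.30319980926193, 'cx': 278.21396871499127, 'cy': 200.58244341606817, 'rvec': array([ 1.15444852,  2.58235186, -0.75623144]), 'tvec': array([ 0.38386789, -0.30881812,  1.59588674])}
top {'vfov': 54.46197042950503, 'cx': 286.59019191883, 'cy': 206.8851603961494, 'rvec': array([ 2.16222716, -2.1783314 ,  0.08186684]), 'tvec': array([-0.00774467,  0.57467103,  1.27960762])}
wrist {'vfov': 71.07920302090496, 'cx': 282.8378567436942, 'cy': 209.09362802907938, 'rvec': array([-1.68724296,  2.42406885,  0.35221651]), 'tvec': array([ 0.59834407, -0.03707393,  0.37905881])}
```

View pics/scene0.png

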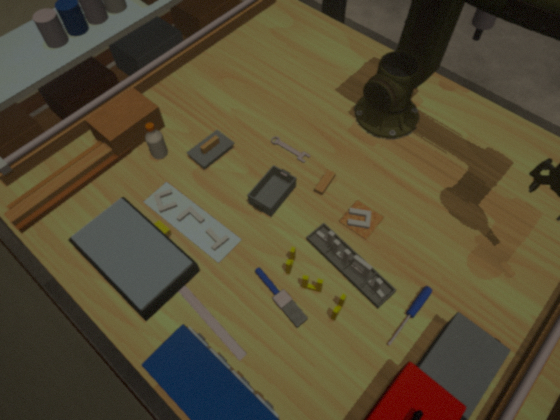

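View pics/top0.png

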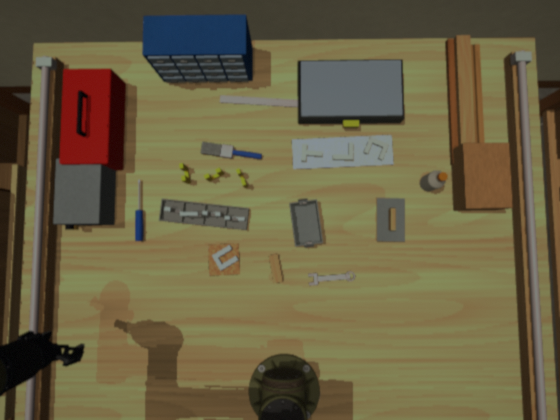

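View pics/wrist0.png

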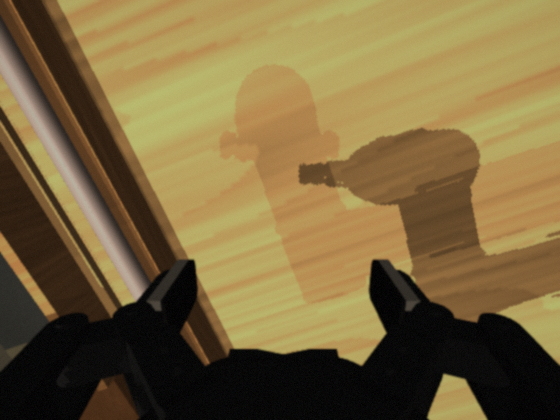

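Scene and top show the bins at top(205,214), mat (223,258), box (306,223), lid (391,219), board (343,152). Next I'll zoom in on them.

```bash
cat > h.py <<'E'
from cell import env, eyes, job, models
import cv2, numpy as np
from scipy.spatial.transform import Rotation as R
def cam(n):
    m=eyes.camera_model(n); f=210/np.tan(np.radians(m['vfov']/2))
    return f,m['cx'],m['cy'],cv2.Rodrigues(np.array(m['rvec']))[0],np.array(m['tvec'])
def ray(c,u,v,z):  # intersect plane z
    f,cx,cy,Rm,t=c
    d=Rm.T@np.array([(u-cx)/f,(v-cy)/f,1]); o=-Rm.T@t
    return o+d*(z-o[2])/d[2]
def cloud(c,D):
    f,cx,cy,Rm,t=c
    v,u=np.mgrid[:D.shape[0],:D.shape[1]]
    P=np.stack([(u-cx)/f*D,(v-cy)/f*D,D],-1)
    W=(P-t)@Rm
    W[D<=0]=np.nan
    return W
def proj(c,p):
    f,cx,cy,Rm,t=c
    q=Rm@np.array(p)+t
    return f*q[0]/q[2]+cx,f*q[1]/q[2]+cy
E
python3 - <<'E'
from h import *
p,d=eyes.read_camera("top"); np.savez("top.npz",p=p,d=d)
c=cam("top")
cv2.imwrite("pics/topz.png",cv2.resize(p[185:285,150:350],None,fx=4,fy=4,interpolation=cv2.INTER_CUBIC)*1)
W=cloud(c,d)
for n in["mat","bins","tub","lid","lid_handle","sample_tee","sample_ell","sample_fork","sample_cee","tee","ell","fork","cee","board"]:
    r=models.landmark_of("top",n)[:3]
    print(n,[(round(x['conf'],2),[round(x['point'][0]*560),round(x['point'][1]*420)]) for x in r], [np.round(W[int(x['point'][1]*420),int(x['point'][0]*560)],3) for x in r])
p,d=eyes.read_camera("scene")
cv2.imwrite("pics/scz.png",cv2.resize(p[190:315,270:410],None,fx=4,fy=4,interpolation=cv2.INTER_CUBIC))
print(env.sense()['time_s'])
E
```

```text
mat [(0.78, [223, 259]), (0.52, [140, 210]), (0.22, [192, 213])] [array([0.413, 0.197, 0.004]), array([0.572, 0.466, 0.015]), array([0.557, 0.28 , 0.071])]
bins [(0.93, [206, 212]), (0.72, [213, 212]), (0.48, [426, 182])] [array([0.56 , 0.237, 0.068]), array([0.565, 0.228, 0.006]), array([ 0.649, -0.444,  0.062])]
tub [(0.84, [305, 224])] [array([ 0.524, -0.068,  0.003])]
lid [(0.71, [388, 217])] [array([ 0.543, -0.334,  0.025])]
lid_handle [(0.65, [391, 220]), (0.17, [343, 149])] [array([ 0.532, -0.334,  0.053]), array([ 0.768, -0.198,  0.007])]
sample_tee [(0.74, [179, 210]), (0.62, [311, 154]), (0.39, [205, 213])] [array([0.571, 0.338, 0.02 ]), array([ 0.752, -0.09 ,  0.012]), array([0.556, 0.242, 0.075])]
sample_ell [(0.61, [345, 151]), (0.29, [192, 216])] [array([ 0.762, -0.201,  0.007]), array([0.549, 0.297, 0.014])]
sample_fork [(0.83, [226, 255]), (0.5, [425, 182])] [array([0.422, 0.185, 0.004]), array([ 0.646, -0.445,  0.058])]
sample_cee [(0.81, [373, 147])] [array([ 0.775, -0.293,  0.005])]
tee [(0.75, [224, 255]), (0.61, [177, 211])] [array([0.422, 0.195, 0.   ]), array([0.565, 0.345, 0.017])]
ell [(0.48, [233, 218])] [array([0.54 , 0.163, 0.024])]
fork [(0.68, [187, 174]), (0.65, [213, 212]), (0.65, [215, 176])] [array([0.69 , 0.316, 0.011]), array([0.565, 0.228, 0.006]), array([0.678, 0.224, 0.014])]
cee [(0.68, [193, 216])] [array([0.548, 0.282, 0.064])]
board [(0.91, [344, 153]), (0.42, [226, 257])] [array([ 0.756, -0.201,  0.004]), array([0.416, 0.184, 0.005])]
0.95
```

View pics/topz.png

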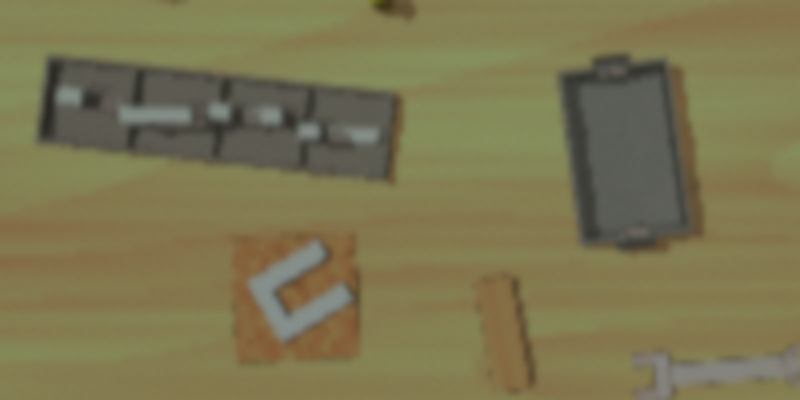

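View pics/scz.png

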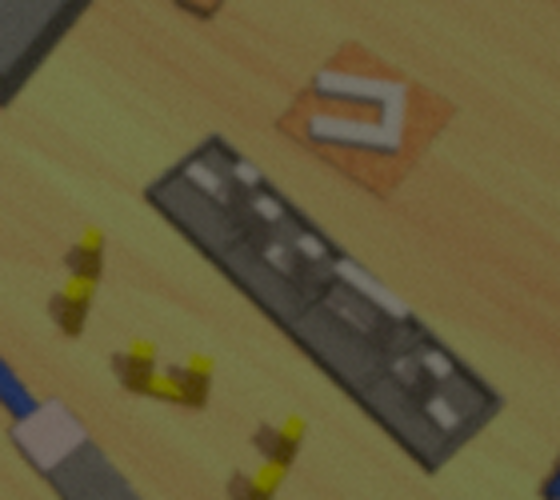

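```bash
python3 - <<'E'
from h import *
s=env.sense(); T=R.from_quat(s['tcp_rot']); np.set_printoptions(precision=3,suppress=True)
print(T.as_matrix(), s['eef_pos'])
f,cx,cy,Rm,t=cam("wrist"); o=-Rm.T@t
print("cam in tool",T.as_matrix().T@(o-s['eef_pos']), "cam axes in tool",T.as_matrix().T@Rm.T)
# bins pts
z=np.load("top.npz");c=cam("top")
W=cloud(c,z['d'])
m=(W[...,0]>.48)&(W[...,0]<.64)&(W[...,1]>.05)&(W[...,1]<.42)&(W[...,2]>.012)
q=W[m]; r=cv2.minAreaRect(q[:,:2].astype(np.float32)); print("bins",r)
for h in (q[q[:,2]>.055],): print(np.round(h,3))
for nm,b,h in(("tub",(.42,.63,-.16,.02),.03),("lid",(.42,.64,-.42,-.25),.018)):
    m=(W[...,0]>b[0])&(W[...,0]<b[1])&(W[...,1]>b[2])&(W[...,1]<b[3])&(W[...,2]>h)
    q=W[m];print(nm,cv2.minAreaRect(q[:,:2].astype(np.float32)),q[:,2].max(),len(q))
# target
P=np.array([.50,.235,.30])
print("delta tool cm",100*T.as_matrix().T@(P-s['eef_pos']))
E
```

```text
[[-0.    -0.347 -0.938]
 [-0.    -0.938  0.347]
 [-1.     0.     0.   ]] [0.208 0.563 0.231]
cam in tool [-0.142  0.001 -0.073] cam axes in tool [[-0.001 -0.286  0.958]
 [ 1.     0.     0.001]
 [-0.     0.958  0.286]]
bins ((0.5562289953231812, 0.25644004344940186), (0.2849368751049042, 0.0723925307393074), 83.3744125366211)
[[0.577 0.362 0.067]
 [0.573 0.364 0.07 ]
 [0.573 0.362 0.068]
 [0.574 0.36  0.065]
 [0.574 0.356 0.067]
 [0.573 0.353 0.067]
 [0.573 0.35  0.067]
 [0.574 0.349 0.059]
 [0.57  0.363 0.074]
 [0.57  0.361 0.071]
 [0.57  0.357 0.073]
 [0.57  0.356 0.067]
 [0.57  0.352 0.07 ]
 [0.57  0.347 0.074]
 [0.571 0.349 0.059]
 [0.571 0.347 0.055]
 [0.567 0.364 0.071]
 [0.567 0.361 0.07 ]
 [0.567 0.358 0.069]
 [0.567 0.354 0.073]
 [0.567 0.353 0.068]
 [0.567 0.35  0.067]
 [0.568 0.35  0.056]
 [0.564 0.359 0.067]
 [0.564 0.354 0.072]
 [0.564 0.351 0.072]
 [0.564 0.35  0.065]
 [0.563 0.248 0.074]
 [0.563 0.247 0.065]
 [0.56  0.293 0.069]
 [0.56  0.29  0.069]
 [0.56  0.286 0.07 ]
 [0.56  0.283 0.071]
 [0.56  0.28  0.069]
 [0.56  0.277 0.069]
 [0.56  0.274 0.071]
 [0.56  0.271 0.0
[... 2788 characters left out ...]
2 0.067]
 [0.544 0.168 0.071]
 [0.544 0.166 0.069]
 [0.545 0.164 0.059]
 [0.541 0.178 0.07 ]
 [0.541 0.175 0.069]
 [0.541 0.172 0.067]
 [0.541 0.169 0.065]
 [0.541 0.165 0.07 ]
 [0.541 0.164 0.058]
 [0.538 0.178 0.068]
 [0.538 0.175 0.067]
 [0.537 0.171 0.075]
 [0.538 0.169 0.067]
 [0.538 0.165 0.072]
 [0.535 0.18  0.058]
 [0.535 0.177 0.058]
 [0.535 0.174 0.057]
 [0.535 0.167 0.059]]
tub ((0.5247527956962585, -0.07121104001998901), (0.15379992127418518, 0.08803404867649078), 7.181992530822754) 0.05958708278564772 277
lid ((0.5342822074890137, -0.34236764907836914), (0.08817005902528763, 0.13708651065826416), 88.18892669677734) 0.06234151913924603 1193
delta tool cm [ -6.873  20.595 -38.726]
```

The tops of stems show two (at y≈.241 and .202) in the third bin, which suggests the fork; the sample looks like a fork too. I'll move in for a closer view.

```bash
python3 -m crank '[[[1,14,-35,1.33,0,0],[1,14,-35,1.33,0,0],[1,14,-35,1.33,0,0],[1,14,-35,1.33,0,0],[1,14,-35,1.33,0,0],[1,14,-35,1.33,0,0],[1,14,-35,1.33,0,0],[1,14,-35,1.33,0,0],[1,14,-35,1.33,0,0],[1,14,-35,1.33,0,0],[1,14,-35,1.33,0,0],[1,14,-35,1.33,0,0],[1,14,-35,1.33,0,0]]]' -1
python3 - <<'E'
from h import *
s=env.sense();print(s['eef_pos'],s['q'],R.from_quat(s['tcp_rot']).as_matrix().round(3))
c=cam("wrist")
p,d=eyes.read_camera("wrist"); cv2.imwrite("pics/w1.png",p); np.savez("w1.npz",p=p,d=d,R=c[3],t=c[4])
for n in["fork","sample_fork","sample_cee","cee"]:
    print(n,[(round(x['conf'],2),[round(x['point'][0]*560),round(x['point'][1]*420)]) for x in models.landmark_of("wrist",n)[:3]])
E
```

```text
time_s: 2.25
eef_pos: [0.4876, 0.3103, 0.2214]
tcp_rot: [-0.471, 0.527, 0.471, 0.527]
ft_force: [0.4, 0.7, 0.2]
finger_gap: 0.0853
[0.48756294 0.31031511 0.22140733] [ 9.13747619e-01 -1.94127157e-02  6.83872351e-03  4.72963656e-05
 -1.59688959e+00 -1.02503915e+00] [[ 0.    -0.994  0.111]
 [ 0.     0.111  0.994]
 [-1.    -0.     0.   ]]
fork [(0.96, [107, 44]), (0.84, [132, 201]), (0.8, [221, 113])]
sample_fork [(0.76, [338, 68]), (0.31, [220, 111])]
sample_cee []
cee [(0.83, [230, 174])]
```

View pics/w1.png

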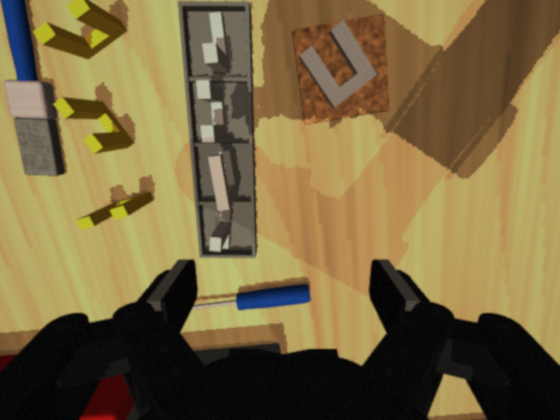

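Wrist view shows the sample U at (338,65) on the mat, and a piece with two stem tops in bin 3 at (204,90)/(207,132). Metric check next.

```bash
python3 - <<'E'
from h import *
np.set_printoptions(precision=4,suppress=True)
z=np.load("w1.npz"); c=cam("wrist"); W=cloud((c[0],c[1],c[2],z['R'],z['t']),z['d'])
g=W[:150,:480]
P=z['p'].astype(int); sub=P[10:120,295:390]; w=W[10:120,295:390]
sat=sub.max(2)-sub.min(2)
m=(w[...,2]>.010)&(w[...,2]<.022); q=w[m]; print("sample",len(q),cv2.minAreaRect(q[:,:2].astype(np.float32)),np.median(q[:,2]))
r=cv2.minAreaRect(q[:,:2].astype(np.float32)); 
# local frame raster
bx=cv2.boxPoints(r); print(bx)
a=np.radians(r[2]); e=np.array([[np.cos(a),np.sin(a)],[-np.sin(a),np.cos(a)]])
l=(q[:,:2]-np.array(r[0]))@e.T*1000
H,_,_=np.histogram2d(l[:,0],l[:,1],bins=[np.arange(-36,37,4)]*2); print((H>0).astype(int)); print(r[1])
m=(W[...,2]>.060)&(W[...,2]<.080)&(W[...,0]>.5)&(W[...,0]<.6)
n,L,S,C=cv2.connectedComponentsWithStats(m.astype(np.uint8))
for i in range(1,n):
    if S[i,4]>15:
        q=W[L==i]; print(i,S[i],np.median(q,0),cv2.minAreaRect(q[:,:2].astype(np.float32)))
E
```

```text
sample 2421 ((0.4134407937526703, 0.18577036261558533), (0.05684701353311539, 0.06622840464115143), 31.03173065185547) 0.015502479128818988
[[0.372  0.1995]
 [0.4062 0.1427]
 [0.4549 0.172 ]
 [0.4207 0.2288]]
[[0 0 0 0 0 0 0 0 0 0 0 0 0 0 0 0 0 0]
 [0 0 0 0 0 1 0 0 0 1 0 1 0 0 0 0 0 1]
 [1 1 1 1 1 1 1 1 1 1 1 1 1 1 1 1 1 1]
 [1 1 1 1 1 1 1 1 1 1 1 1 1 1 1 1 1 1]
 [1 1 1 1 1 1 1 1 1 1 1 1 1 1 1 1 1 1]
 [1 1 1 1 1 1 1 1 1 1 1 1 1 1 1 1 1 1]
 [1 1 1 1 1 1 1 1 1 1 1 1 1 1 1 1 1 1]
 [0 0 0 0 0 0 0 0 0 0 0 0 0 1 1 1 1 1]
 [0 0 0 0 0 0 0 0 0 0 0 0 0 1 1 1 1 1]
 [0 0 0 0 0 0 0 0 0 0 0 0 0 1 1 1 1 1]
 [0 0 0 0 0 0 0 0 0 0 0 0 0 1 1 1 1 1]
 [0 0 0 0 1 0 0 0 0 0 0 0 0 1 1 1 1 1]
 [1 1 1 1 1 1 1 1 1 1 1 1 1 1 1 1 1 1]
 [1 1 1 1 1 1 1 1 1 1 1 1 1 1 1 1 1 1]
 [1 1 1 1 1 1 1 1 1 1 1 1 1 1 1 1 1 1]
 [1 1 1 1 1 1 1 1 1 1 1 1 1 1 1 1 1 1]
 [1 1 1 1 1 1 1 1 1 1 1 1 1 1 1 1 1 1]
 [0 0 0 0 0 0 0 0 0 0 0 0 0 0 0 0 0 0]]
(0.05684701353311539, 0.06622840464115143)
1 [202  43  18  23 328] [0.5375 0.1718 0.0693] ((0.5381119847297668, 0.17138992249965668), (0.01625007390975952, 0.01255028322339058), 89.60406494140625)
2 [196  80  17  20 289] [0.5492 0.2008 0.0692] ((0.550134539604187, 0.2007215917110443), (0.0161760076880455, 0.012603819370269775), 86.81912231445312)
3 [200 125  16  18 247] [0.5527 0.2405 0.0693] ((0.5535269975662231, 0.24041903018951416), (0.01594189554452896, 0.012418053112924099), 85.39469146728516)
4 [208 155  23  56 751] [0.5502 0.2888 0.0693] ((0.5512204170227051, 0.2904316782951355), (0.05657348781824112, 0.012622897513210773), 89.96247100830078)
5 [209 234  14  18 212] [0.5657 0.3543 0.0692] ((0.5664970278739929, 0.35549283027648926), (0.017611326649785042, 0.012308569625020027), 78.15840148925781)
```

Sample dims 57x66 with the arms along the 66 side: fork, confirmed. Its stems are at (.5501,.2007) and (.5535,.2404), 12x16 mm, tops at 69–71 mm. I'll grip the latter stem.

```bash
python3 -m crank '[[[8,-7.4,-6.2,-0.026,0,0],[8,-7.4,-6.2,-0.026,0,0],[8,-7.4,-6.2,-0.026,0,0],[12,-7.4,-6.2,-0.026,0,0],[15,-7.4,-6.2,-0.026,0,0],[17,-7.4,-6.2,-0.026,0,0],[18.5,-7.4,-6.2,-0.026,0,0],[18.5,-7.4,-6.2,-0.026,0,0],[18.5,-7.4,-6.2,-0.026,0,0]]]' -1
python3 -m crank '[[[0,0,0,0,0,0],[0,0,0,0,0,0],[0,0,0,0,0,0],[0,0,0,0,0,0],[0,0,0,0,0,0],[0,0,0,0,0,0],[0,0,0,0,0,0],[0,0,0,0,0,0]]]' 1 40
python3 - <<'E'
from h import *
p,d=eyes.read_camera("wrist"); cv2.imwrite("pics/w2.png",p)
E
```

```text
time_s: 3.4
eef_pos: [0.5549, 0.24, 0.0373]
tcp_rot: [-0.478, 0.521, 0.477, 0.522]
ft_force: [0.3, 0.8, 0.4]
finger_gap: 0.0856
time_s: 4.2
eef_pos: [0.5546, 0.2398, 0.0365]
tcp_rot: [-0.478, 0.521, 0.477, 0.522]
ft_force: [-0.7, 0.3, 1.6]
finger_gap: 0.011
```

View pics/w2.png

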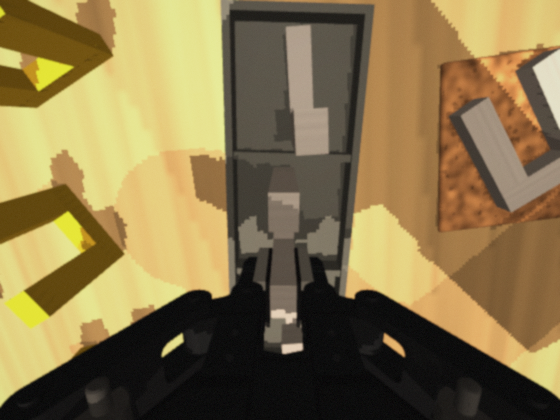

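```bash
python3 -m crank '[[[-3,0,0,0,0,0],[-7,0,0,0,0,0],[-12,0,0,0,0,0],[-16,0,-4,0,0,0],[-18.5,1,-9,0,0,0],[-18.5,1.3,-14,0,0,0],[-18.5,1.3,-19,0,0,0],[-18.5,1.3,-22,0,0,0],[-18.5,1.3,-24,0,0,0],[-18.5,1.3,-24,0,0,0],[-18.5,1.3,-24,0,0,0]]]' 1 40
python3 - <<'E'
from h import *
np.set_printoptions(precision=4,suppress=True)
s=env.sense();print(s['eef_pos'],s['q'],s['finger_gap'])
c=cam("wrist")
p,d=eyes.read_camera("wrist"); cv2.imwrite("pics/w3.png",p); np.savez("w3.npz",p=p,d=d,R=c[3],t=c[4])
W=cloud(c,d)
m=(W[...,2]>.040)&(W[...,2]<.056)&(W[...,0]>.40)&(W[...,0]<.65)&(W[...,1]<.02)&(W[...,1]>-.2)
n,L,S,C=cv2.connectedComponentsWithStats(m.astype(np.uint8))
for i in range(1,n):
    if S[i,4]>60: 
        q=W[L==i];print(S[i],cv2.minAreaRect(q[:,:2].astype(np.float32)),np.median(q[:,2]))
E
```

```text
time_s: 5.35
eef_pos: [0.5203, 0.0017, 0.221]
tcp_rot: [-0.477, 0.522, 0.477, 0.522]
ft_force: [1.3, 0.7, -0.6]
finger_gap: 0.0112
[0.5203 0.0017 0.221 ] [ 0.3903 -0.1737 -0.1373 -0.0003 -1.6076 -0.4793] 0.011217758155232764
[ 197   59  153  118 2887] ((0.5218419432640076, -0.0728352963924408), (0.15421907603740692, 0.08828486502170563), 7.279796123504639) 0.04889447424548657
```

View pics/w3.png

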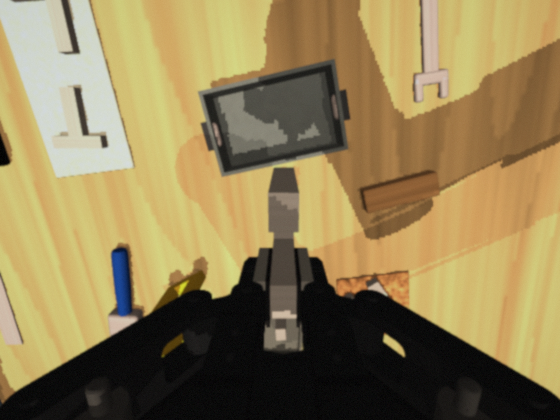

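Tub at ≈(.523,-.072), yaw 7.2°; it shows in w3 at (275,117), empty. I'll tilt the bracket 40° and lower it foot-first at the far half, top leaning to the robot.

```bash
cat >> h.py <<'E'
def rel(P,Rt):
    s=env.sense(); T=R.from_quat(s['tcp_rot'])
    print("cm",np.round(100*T.inv().apply(np.array(P)-s['eef_pos']),2),"rv",np.round((T.inv()*R.from_matrix(Rt)).as_rotvec(),3))
def ori(yawtub,tilt):  # tool y=-ux, z=uy, tilt about z by -tilt
    a=np.radians(yawtub); ux=np.array([np.cos(a),np.sin(a),0]); uy=np.array([-np.sin(a),np.cos(a),0])
    b=np.stack([np.array([0,0,-1.]),-ux,uy],1)
    return b@R.from_rotvec([0,0,-np.radians(tilt)]).as_matrix()
E
python3 - <<'E'
from h import *
print(np.linalg.det(ori(7.2,40)))
rel([.540,-.0498,.15],ori(7.2,40))
T=ori(7.2,40); print("down cm tool",T.T@[0,0,-11.6])
E
```

```text
1.0000000000000002
cm [ 7.09 -2.42 -5.01] rv [-0.205 -0.074 -0.696]
down cm tool [8.88611554 7.45633627 0.        ]
```

```bash
python3 -m crank '[[[7.1,-2.4,-5,-0.205,-0.074,-0.696],[7.1,-2.4,-5,-0.205,-0.074,-0.696],[7.1,-2.4,-5,-0.205,-0.074,-0.696],[7.1,-2.4,-5,-0.205,-0.074,-0.696],[7.1,-2.4,-5,-0.205,-0.074,-0.696],[7.1,-2.4,-5,-0.205,-0.074,-0.696],[7.1,-2.4,-5,-0.205,-0.074,-0.696],[7.1,-2.4,-5,-0.205,-0.074,-0.696]]]' 1 40
python3 - <<'E'
from h import *
rel([.540,-.0498,.034],ori(7.2,40)); rel([.540,-.0498,.06],ori(7.2,40))
c=cam("wrist")
p,d=eyes.read_camera("wrist"); cv2.imwrite("pics/w4.png",p)
E
```

```text
time_s: 6.2
eef_pos: [0.5411, -0.0492, 0.1527]
tcp_rot: [0.659, -0.257, -0.338, -0.621]
ft_force: [-0.1, 0.3, -0.3]
finger_gap: 0.0115
cm [ 9.01  7.73 -0.04] rv [0.001 0.    0.002]
cm [ 7.02  6.06 -0.04] rv [0.001 0.    0.002]
```

View pics/w4.png

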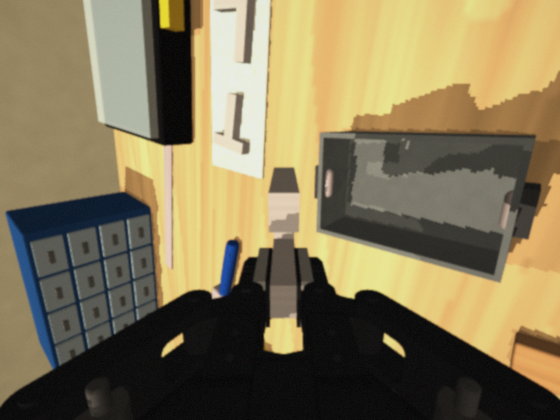

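```bash
python3 -m crank '[[[3.5,3,0,0,0,0],[6,5.1,0,0,0,0],[7.5,6.4,0,0,0,0],[8.3,7,0,0,0,0],[8.8,7.4,0,0,0,0],[9,7.6,0,0,0,0],[9,7.6,0,0,0,0],[9,7.6,0,0,0,0]]]' 1 40
python3 - <<'E'
from h import *
rel([.540,-.0498,.034],ori(7.2,40))
c=cam("wrist")
p,d=eyes.read_camera("wrist"); cv2.imwrite("pics/w5.png",p)
p,d=eyes.read_camera("scene"); cv2.imwrite("pics/s5.png",cv2.resize(p[150:250,220:340],None,fx=5,fy=5,interpolation=cv2.INTER_CUBIC))
E
```

```text
time_s: 7.05
eef_pos: [0.5445, -0.053, 0.036]
tcp_rot: [0.657, -0.258, -0.341, -0.621]
ft_force: [0.1, 0.3, -1.0]
finger_gap: 0.0115
cm [-0.11  0.44  0.37] rv [ 0.     0.005 -0.004]
```

View pics/w5.png

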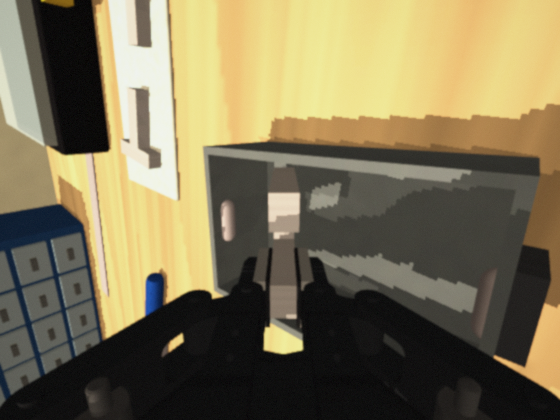

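View pics/s5.png

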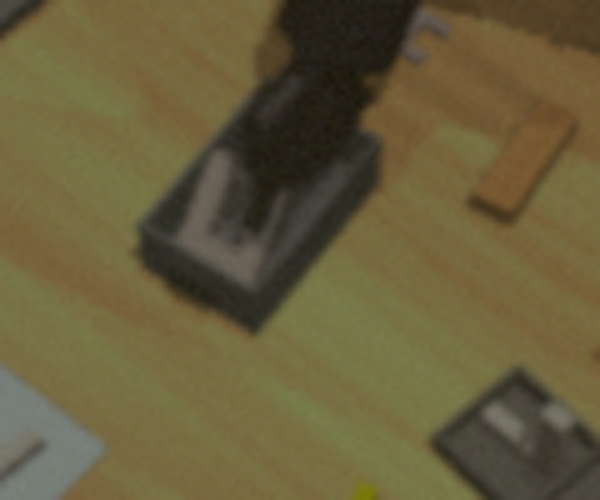

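```bash
python3 -m crank '[[[0.2,0.15,0.3,0,0,0],[0.2,0.15,0.3,0,0,0],[0.2,0.15,0.3,0,0,0]]]' 1 40
python3 -m crank '[[[0,0,0,0,0,0],[0,0,0,0,0,0],[0,0,0,0,0,0],[0,0,0,0,0,0],[0,0,0,0,0,0]]]' 0.3 40
python3 - <<'E'
from h import *
p,d=eyes.read_camera("wrist"); cv2.imwrite("pics/w6.png",p)
E
```

```text
time_s: 7.45
eef_pos: [0.5451, -0.0507, 0.0333]
tcp_rot: [0.657, -0.258, -0.343, -0.62]
ft_force: [0.4, 0.6, -0.0]
finger_gap: 0.0116
time_s: 7.95
eef_pos: [0.5451, -0.0508, 0.0334]
tcp_rot: [0.657, -0.258, -0.343, -0.62]
ft_force: [-0.5, 0.2, -0.5]
finger_gap: 0.0297
```

View pics/w6.png

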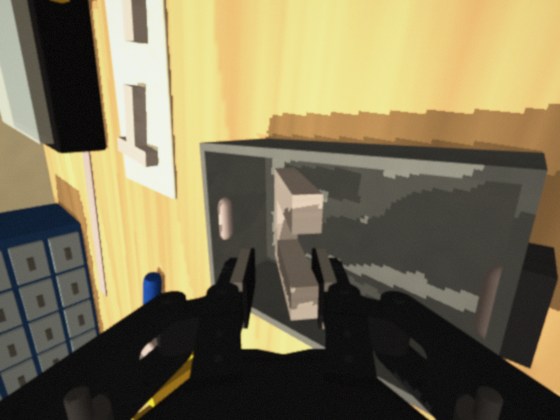

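Released: the fork leans on the lower finger toward the robot. Retract along the tool axis.

```bash
python3 -m crank '[[[-1,0,0,0,0,0],[-2,0,0,0,0,0],[-3,0,0,0,0,0],[-4,0,0,0,0,0],[-6,-0.5,0,0,0,0],[-10,-2,0,0,0,0],[-13,-4,0,0,0,0],[-16,-6,0,0,0,0],[-16,-6,0,0,0,0]]]' 0.3 40
python3 - <<'E'
from h import *
s=env.sense();print(s['q'])
p,d=eyes.read_camera("wrist"); cv2.imwrite("pics/w7.png",p)
p,d=eyes.read_camera("top"); cv2.imwrite("pics/t7.png",cv2.resize(p[185:285,240:430],None,fx=4,fy=4,interpolation=cv2.INTER_CUBIC))
E
```

```text
time_s: 8.9
eef_pos: [0.491, -0.0587, 0.2026]
tcp_rot: [0.658, -0.255, -0.34, -0.622]
ft_force: [0.5, 0.7, 0.0]
finger_gap: 0.0297
[ 0.42303136 -0.99627254 -0.89870771  0.21905308 -0.99821296 -0.34937897]
```

View pics/w7.png

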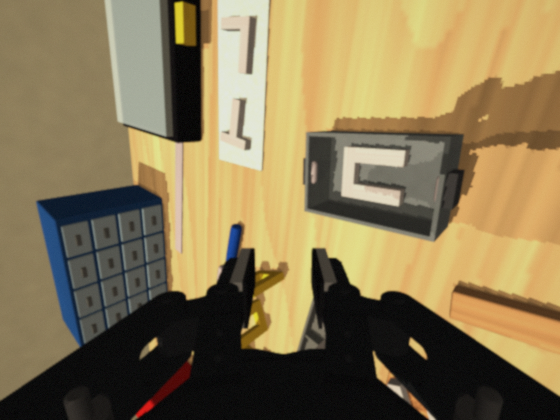

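View pics/t7.png

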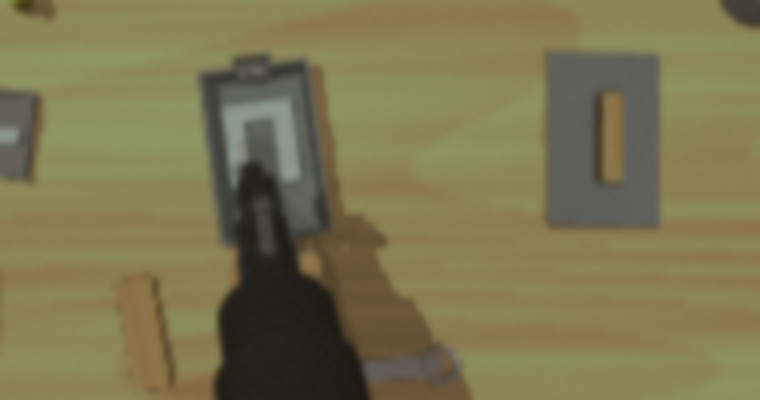

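The fork lies flat in the box (wrist (378,178)). Now the lid: move over it for a look.

```bash
cat >> h.py <<'E'
def oril(yawlid): # tool z along lid x, y along lid y, down
    a=np.radians(yawlid); ux=np.array([np.cos(a),np.sin(a),0]); uy=np.array([-np.sin(a),np.cos(a),0])
    return np.stack([np.array([0,0,-1.]),uy,ux],1)
E
python3 - <<'E'
from h import *
print(np.linalg.det(oril(-1.8)))
rel([.56,-.34,.20],oril(-1.8))
E
```

```text
1.0000000000000002
cm [  1.65  -2.9  -28.81] rv [1.653 0.601 0.503]
```

```bash
python3 -m crank '[[[1.6,-2.9,-28.8,1.653,0.601,0.503],[1.6,-2.9,-28.8,1.653,0.601,0.503],[1.6,-2.9,-28.8,1.653,0.601,0.503],[1.6,-2.9,-28.8,1.653,0.601,0.503],[1.6,-2.9,-28.8,1.653,0.601,0.503],[1.6,-2.9,-28.8,1.653,0.601,0.503],[1.6,-2.9,-28.8,1.653,0.601,0.503],[1.6,-2.9,-28.8,1.653,0.601,0.503],[1.6,-2.9,-28.8,1.653,0.601,0.503],[1.6,-2.9,-28.8,1.653,0.601,0.503],[1.6,-2.9,-28.8,1.653,0.601,0.503],[1.6,-2.9,-28.8,1.653,0.601,0.503],[1.6,-2.9,-28.8,1.653,0.601,0.503],[1.6,-2.9,-28.8,1.653,0.601,0.503],[1.6,-2.9,-28.8,1.653,0.601,0.503],[1.6,-2.9,-28.8,1.653,0.601,0.503]]]' -1 40
cat > look.py <<'E'
from h import *
np.set_printoptions(precision=4,suppress=True)
s=env.sense();print(s['eef_pos'],s['q'],s['finger_gap'])
c=cam("wrist")
p,d=eyes.read_camera("wrist"); cv2.imwrite("pics/w8.png",p)
W=cloud(c,d)
for a,b in((.018,.032),(.045,.065)):
    m=(W[...,2]>a)&(W[...,2]<b)&(W[...,0]>.42)&(W[...,0]<.65)&(W[...,1]<-.25)&(W[...,1]>-.43)
    n,L,S,C=cv2.connectedComponentsWithStats(m.astype(np.uint8))
    for i in range(1,n):
        if S[i,4]>60: 
            q=W[L==i];print(S[i],cv2.minAreaRect(q[:,:2].astype(np.float32)),np.median(q[:,2]))
p,d=eyes.read_camera("top"); W=cloud(cam("top"),d)
m=(W[...,2]>.045)&(W[...,2]<.065)&(W[...,0]>.42)&(W[...,0]<.65)&(W[...,1]<-.25)&(W[...,1]>-.43)
print("topcam fork z")
m=(W[...,2]>.003)&(W[...,2]<.03)&(np.hypot(W[...,0]-.523,W[...,1]+.072)<.03)
q=W[m]; print(np.percentile(q[:,2],[5,25,50,75,95,100]))
cv2.imwrite("pics/t8.png",cv2.resize(p[185:285,240:430],None,fx=4,fy=4,interpolation=cv2.INTER_CUBIC))
E
python3 look.py
```

```text
time_s: 10.6
eef_pos: [0.5591, -0.34, 0.1998]
tcp_rot: [0.01, 0.707, -0.011, 0.707]
ft_force: [-0.2, -0.3, -0.0]
finger_gap: 0.0853
[ 0.5591 -0.34    0.1998] [-0.2404  0.1824  0.1807  0.0017 -1.5689 -1.3601] 0.08531234906419252
[ 236   98   87  129 9334] ((0.5319917798042297, -0.34425589442253113), (0.08825352042913437, 0.13822226226329803), 88.41368103027344) 0.024475804850275642
[ 271  133   17   71 1140] ((0.5310438275337219, -0.34412622451782227), (0.015713803470134735, 0.06927991658449173), 87.58555603027344) 0.05435498406069924
topcam fork z
[0.0035 0.0056 0.013  0.016  0.0188 0.0225]
```

View pics/w8.png

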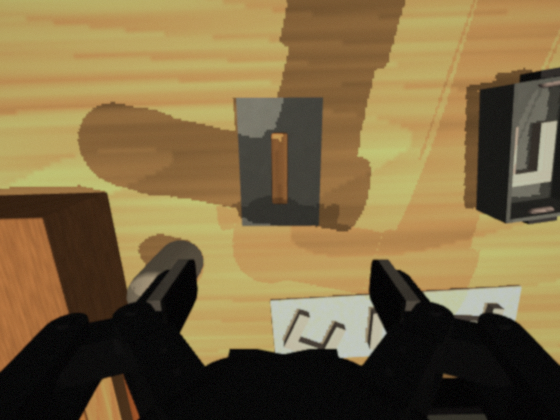

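View pics/t8.png

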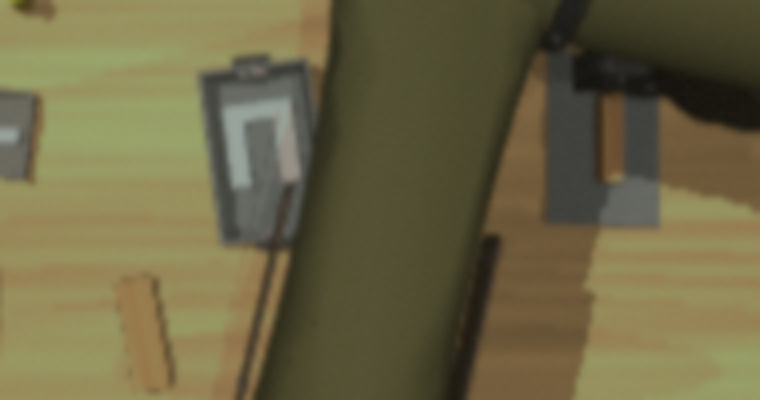

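```bash
python3 -m crank '[[[4,-0.4,-2.6,0,0,0],[8,-0.4,-2.6,0,0,0],[12,-0.4,-2.6,0,0,0],[15,-0.4,-2.6,0,0,0],[16.5,-0.4,-2.6,0,0,0],[17,-0.4,-2.6,0,0,0],[17.1,-0.4,-2.6,0,0,0],[17.1,-0.4,-2.6,0,0,0],[17.1,-0.4,-2.6,0,0,0]]]' -1
python3 -m crank '[[[0,0,0,0,0,0],[0,0,0,0,0,0],[0,0,0,0,0,0],[0,0,0,0,0,0],[0,0,0,0,0,0],[0,0,0,0,0,0],[0,0,0,0,0,0],[0,0,0,0,0,0]]]' 1 70
python3 - <<'E'
from h import *
s=env.sense();print(s['eef_pos'],R.from_quat(s['tcp_rot']).as_matrix().round(4))
E
```

```text
time_s: 11.6
eef_pos: [0.5342, -0.3439, 0.0306]
tcp_rot: [0.01, 0.706, -0.012, 0.708]
ft_force: [0.7, 0.8, 0.2]
finger_gap: 0.0851
time_s: 12.4
eef_pos: [0.5333, -0.3436, 0.0288]
tcp_rot: [0.011, 0.707, -0.012, 0.707]
ft_force: [0.0, -0.2, 0.9]
finger_gap: 0.0147
[ 0.53331822 -0.34356393  0.02883943] [[-6.000e-04  3.130e-02  9.995e-01]
 [-1.300e-03  9.995e-01 -3.130e-02]
 [-1.000e+00 -1.300e-03 -6.000e-04]]
```

```bash
python3 -m crank '[[[-4,0,0,0,0,0],[-9,0,0,0,0,0],[-13,0,0,0,0,0],[-14,0,0,0,0,0],[-14,0,0,0,0,0]]]' 1 70
python3 - <<'E'
from h import *
rel([.5234,-.0723,.11],oril(7.15))
E
```

```text
time_s: 12.9
eef_pos: [0.5341, -0.3436, 0.1706]
tcp_rot: [0.01, 0.706, -0.012, 0.708]
ft_force: [0.7, 0.4, -2.5]
finger_gap: 0.0145
cm [ 6.01 27.09 -1.93] rv [-0.156  0.002  0.002]
```

```bash
python3 -m crank '[[[0,5,-0.4,-0.03,0,0],[0,10,-0.8,-0.06,0,0],[0,15,-1.2,-0.09,0,0],[0,20,-1.6,-0.13,0,0],[0,24,-1.9,-0.156,0,0],[0,26.5,-1.9,-0.156,0,0],[2,27.1,-1.9,-0.156,0,0],[4,27.1,-1.9,-0.156,0,0],[5.5,27.1,-1.9,-0.156,0,0],[6,27.1,-1.9,-0.156,0,0],[6,27.1,-1.9,-0.156,0,0],[6,27.1,-1.9,-0.156,0,0]]]' 1 70
python3 - <<'E'
from h import *
rel([.5234,-.0723,.075],oril(7.15))
p,d=eyes.read_camera("wrist"); cv2.imwrite("pics/w9.png",p)
p,d=eyes.read_camera("scene"); cv2.imwrite("pics/s9.png",cv2.resize(p[130:230,210:330],None,fx=5,fy=5,interpolation=cv2.INTER_CUBIC))
E
```

```text
time_s: 14.1
eef_pos: [0.5231, -0.0723, 0.1089]
tcp_rot: [-0.044, 0.706, 0.043, 0.706]
ft_force: [-0.1, -0.2, -1.9]
finger_gap: 0.0151
cm [3.39 0.   0.03] rv [-0.001 -0.     0.001]
```

View pics/w9.png

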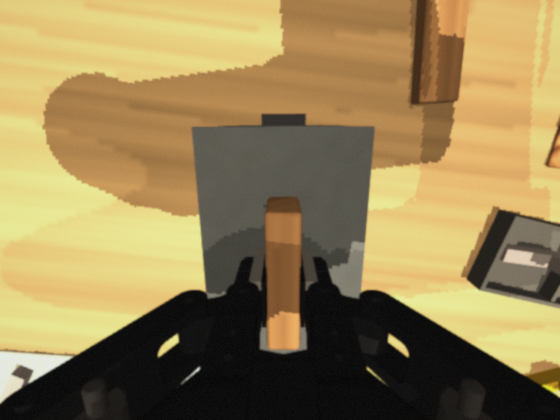

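View pics/s9.png

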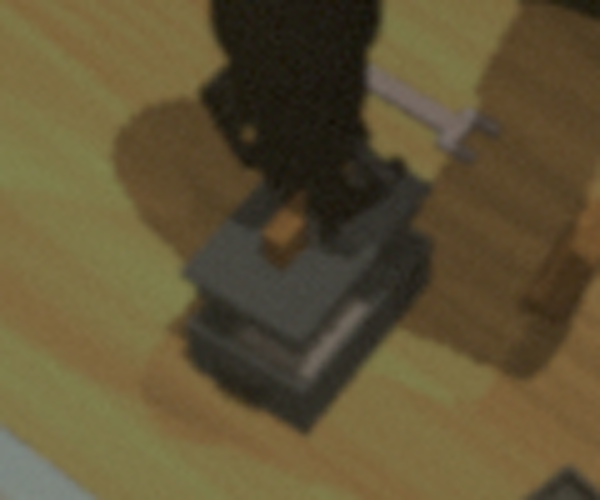

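The lid is aligned above the box (near clip centred at col 283, plate centre 284). Descend.

```bash
python3 -m crank '[[[1,0,0,0,0,0],[2,0,0,0,0,0],[2.5,0,0,0,0,0],[3,0,0,0,0,0],[3.4,0,0,0,0,0],[3.4,0,0,0,0,0]]]' 1 70
python3 -m crank '[[[0.3,0,0,0,0,0],[0.5,0,0,0,0,0],[0.5,0,0,0,0,0]]]' 1 70
```

```text
time_s: 14.8
eef_pos: [0.5224, -0.072, 0.0736]
tcp_rot: [-0.044, 0.706, 0.044, 0.705]
ft_force: [0.2, 0.3, -1.3]
finger_gap: 0.0148
time_s: 15.1
eef_pos: [0.5237, -0.072, 0.0707]
tcp_rot: [-0.045, 0.705, 0.044, 0.706]
ft_force: [-0.0, -0.4, 3.0]
finger_gap: 0.0151
```

Plug is in the mouth and on the clips. Press.

```bash
python3 -m crank '[[[0.3,0,0,0,0,0],[0.6,0,0,0,0,0],[0.8,0,0,0,0,0],[1.0,0,0,0,0,0],[1.0,0,0,0,0,0]]]' 1 90
python3 -m crank '[[[0.2,0,0,0,0,0],[0.3,0,0,0,0,0],[0.4,0,0,0,0,0],[0.4,0,0,0,0,0]]]' 1 90
```

```text
time_s: 15.6
eef_pos: [0.5231, -0.0721, 0.0596]
tcp_rot: [-0.044, 0.706, 0.044, 0.706]
ft_force: [0.9, -1.7, 1.5]
finger_gap: 0.0146
time_s: 16.0
eef_pos: [0.5231, -0.0719, 0.0578]
tcp_rot: [-0.045, 0.706, 0.044, 0.706]
ft_force: [-5.4, 2.0, 15.4]
finger_gap: 0.0146
```

```bash
python3 -m crank '[[[0.1,0,0,0,0,0],[0.1,0,0,0,0,0],[0.1,0,0,0,0,0]]]' 1 90
python3 -m crank '[[[-0.1,0,0,0,0,0],[-0.1,0,0,0,0,0],[-0.1,0,0,0,0,0],[-0.1,0,0,0,0,0],[-0.1,0,0,0,0,0],[-0.1,0,0,0,0,0],[-0.1,0,0,0,0,0],[-0.1,0,0,0,0,0]]]' -1 40
python3 -m crank '[[[-2,0,0,0,0,0],[-5,0,0,0,0,0],[-9,0,0,0,0,0],[-13,0,2,0,0,0],[-15,0,4,0,0,0],[-15,0,4,0,0,0],[-15,0,4,0,0,0]]]' -1 40
cat > look2.py <<'E'
from h import *
np.set_printoptions(precision=4,suppress=True)
c=cam("wrist")
p,d=eyes.read_camera("wrist"); cv2.imwrite("pics/w10.png",p)
W=cloud(c,d)
m=(W[...,2]>.044)&(W[...,2]<.072)&(W[...,0]>.42)&(W[...,0]<.62)&(W[...,1]<.0)&(W[...,1]>-.15)
n,L,S,C=cv2.connectedComponentsWithStats(m.astype(np.uint8))
for i in range(1,n):
    if S[i,4]>100:
        q=W[L==i]; print(S[i],cv2.minAreaRect(q[:,:2].astype(np.float32)))
        A=np.c_[q[:,:2]-q[:,:2].mean(0),np.ones(len(q))]; k=np.linalg.lstsq(A,q[:,2],rcond=None)[0]; print("plane slope deg",np.degrees(k[:2]),"z",k[2])
p,d=eyes.read_camera("scene"); cv2.imwrite("pics/s10.png",p)
W=cloud(cam("scene"),d)
E
python3 look2.py
```

```text
time_s: 16.3
eef_pos: [0.5232, -0.0719, 0.0578]
tcp_rot: [-0.045, 0.705, 0.044, 0.706]
ft_force: [-9.4, 3.6, 20.1]
finger_gap: 0.0144
time_s: 17.1
eef_pos: [0.5227, -0.072, 0.0553]
tcp_rot: [-0.044, 0.706, 0.044, 0.705]
ft_force: [0.3, -1.0, 0.1]
finger_gap: 0.0854
time_s: 17.8
eef_pos: [0.5626, -0.0667, 0.2048]
tcp_rot: [-0.044, 0.706, 0.044, 0.705]
ft_force: [0.2, 0.8, 0.2]
finger_gap: 0.0854
[  235    80    95   142 11257] ((0.5216295123100281, -0.07323075830936432), (0.1378362774848938, 0.08816434442996979), 7.266009330749512)
plane slope deg [-0.0138 -0.0435] z 0.05347298086025813
```

View pics/w10.png

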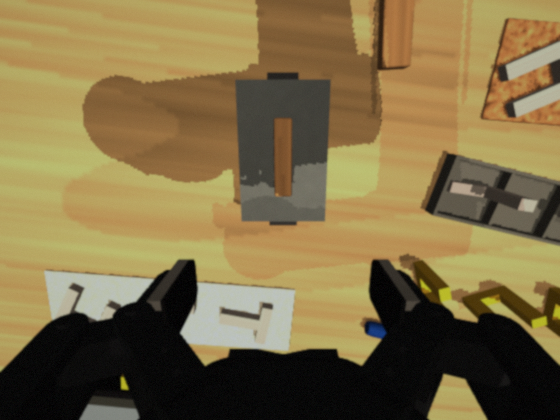

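View pics/s10.png

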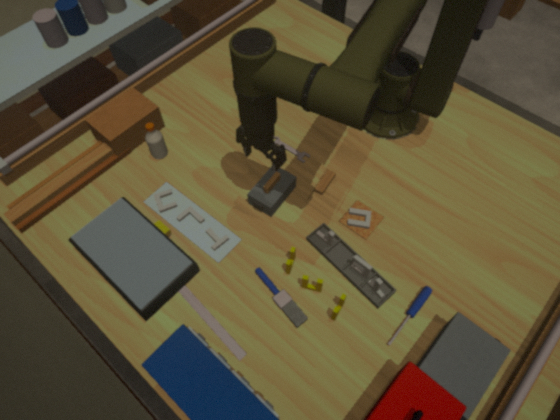

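Lid plate level at 53.5 mm (54 expected), centred on the box. One last check that nothing else was moved, then hand in.

```bash
python3 - <<'E'
from h import *
p,d=eyes.read_camera("top"); z=np.load("top.npz"); c=cam("top")
W=cloud(c,d);W0=cloud(c,z['d'])
for nm,w in(("before",W0),("now",W)):
    m=(w[...,2]>.058)&(w[...,2]<.08)&(w[...,0]>.5)&(w[...,0]<.6)&(w[...,1]>.1)&(w[...,1]<.4)
    n,L,S,C=cv2.connectedComponentsWithStats(m.astype(np.uint8))
    print(nm,[np.round(np.median(w[L==i][:,:2],0),3) for i in range(1,n) if S[i,4]>6])
cv2.imwrite("pics/tend.png",p); job.sign_off(); print(env.sense()['time_s'])
E
```

```text
before [array([0.57 , 0.356]), array([0.554, 0.288]), array([0.557, 0.242]), array([0.553, 0.202]), array([0.541, 0.171])]
now [array([0.57 , 0.358])]
the job is handed in; nothing more can be done
the job is handed in; nothing more can be done
```

View pics/tend.png

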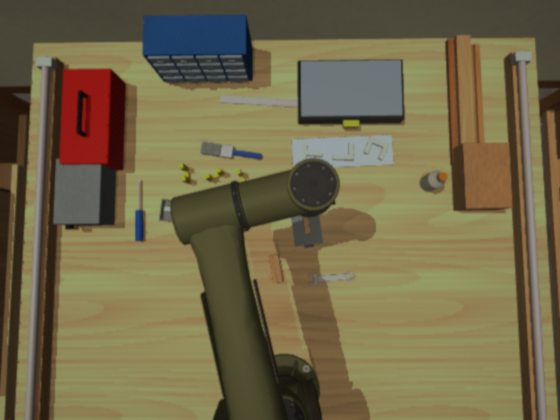

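The sample on the mat was the fork: it measured 57 x 66 mm, with two arms along the 66 mm side. I took the aluminium fork out of the third bin from the left and tipped it onto its face in the box. Then I set the lid on, pressed it home and handed the job in at about 18 s of the 61 s allowed.

**Checks that passed**
- **Fork:** before the lid went on, it showed flat in the pictures, with 95% of the depth readings at or below 19 mm above the bench (17 mm expected). A few stray readings reached 22 mm.
- **Lid:** the plate is at 53.5 mm (54 expected), level within 0.05°, and centred on the box within about 1 mm. The TCP stopped where the seated height predicts, at a push of 15 to 20 N.
- **Robot:** the gripper was open and about 15 cm above the box at hand-in, touching nothing.

**Check that was incomplete**
- **Other brackets:** in the last top picture the arm hid most of the bins. Only the leftmost bracket could be measured, at (.570, .358) against (.570, .356) before. The scene picture taken just before shows the rest of the row, the samples and the other bench items apparently in place, but I did not measure them.

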